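Find the heavier of two reagent jars on a lab balance

ROBOT

A 6-joint arm with a two-finger parallel gripper is mounted at the origin on the work surface. World frame = base frame: x ahead of the robot, y to its left, z up, the work surface at z = 0. Lengths are in mm, angles in rad, forces in N, time in s.
With the tool pointing down it reaches from about 350 to 875 mm from the base axis. Payload 4.2 kg.
Tool frame: the origin (TCP) lies midway between the tips of the shut fingers; the grasp point (between the pads) lies arm.grip_depth behind it (arm.grip_depth is the distance from the TCP to the grasp point, in mm); z points along the fingers, y is the direction in which the jaws open and shut (so a half turn about z gives the same grasp; the last joint's range is limited). The gripper opens to 85 mm and grips with 20 to 120 N. Pads are 22 mm wide; open, the fingers measure 114 mm over their backs; the gripper's body (76 mm by 85 mm) begins 54 mm behind the grasp point. The pads swing forward as they close: fully open they stand 13 mm farther back than shut.
Start: joints at [-1.086, 0.385, 0.008, 0, -1.194, -0.259], TCP at [139.946, -609.109, 208.312] pointing down, gripper open.
Joint ranges: [-3.14, 3.14], [-1.21, 2.06], [-1.07, 1.41], [-3.16, 2.05], [-2.99, -0.16], [-3.1, 3.1]. Speed limits (rad/s): [2.79, 2.79, 3.14, 3.14, 3.14, 3.14].

INTERFACE

Orientations are given as a unit quaternion [x, y, z, w].
In Python, from bench import arm gives the robot as it stands.
- The arm moves only by the tool play_rows, never from a script. Its argument "motion" is one flat list of numbers, 7 for each row, row after row: the opening in per cent of the stroke, from 0 (shut) to 100 (fully open), then the shift along the world's x, y, z in cm, then the turn, a rotation vector about the world's x, y, z in degrees. A call has 1 to 5 rows; each row is the pose to reach, as a shift and turn from the pose commanded when the call began; what a row does not reach only later rows make up. A row lasts 1/8 s, in which the tool goes at most 62.5 mm and 10.7 degrees, less where a joint would pass 70% of its speed; a pose out of reach is approached as far as the arm can. A call with a gripper value outside its range is refused whole. The fingers move at their own pace and stop on an object; the grip force is fixed at half the most. Time passes only in rows, so rows that repeat a pose let the fingers close. It gives the time, the measured TCP pose, the force and the opening at its end, in the units of the state.
- arm.read_state(): the state, without advancing time (a new reading comes with each control period).
- arm.get_image(name): name is "scene" or "top" or "wrist"; returns (picture, depth): 480x640x3 uint8, red, green, blue; 480x640 float32, mm along the optical axis (not along the pixel's ray), 0 where there is no reading.
- arm.camera_info(name): a dict with "fovy" (degrees; the focal length in pixels is half the picture's height over the tangent of half this angle, whatever the lens; pixels are square), "cx", "cy" (the principal point, pixels), "k1" (the pictures are not rectified: a ray, as slopes to the right and down, at radius r is drawn at 1 + k1 r^2 times it, then the intrinsics apply), "R" (3x3) and "t" (3): a world point X has camera coordinates R X + t. Camera axes: x right, y down, z forward; pixel columns grow to the right and rows downward; lengths in mm; the calibration is good to about 2 mm. A picture is of the moment at which its call begins: read the wrist's pose just before it. camera_info takes no time and is no camera call; for the wrist camera it gives the pose at the moment of the call.
- arm.job_done(): hands the job in, once; it reports no verdict.
Trained networks look in the newest picture that a camera, given by its name, has taken for a name from the list of things; names that differ only in an ending like _2 or _b are one class to them, and where a whole thing is asked for, a point or a joint stands for the part that bears it (a point fixed in the world has none). Each returns a list of dicts, best first, with "confidence" (0 to 1); they miss things now and then, are a little off and sometimes report something else, mostly with a low value. They report only what shows in the picture. A call takes as long as a camera call.
- arm.outline_of(thing, camera): "mask" (480x640 bool, what is visible of it) and "extent" ([left, top, width, height] in pixels, round what is visible of it).
- arm.place_of(thing, camera): "uv" ([column, row] in pixels: a listed point, or the origin of a listed thing).
The state is a dict: "clock": time; "joints": joint angles; "joint_vel": joint speeds; "joint_efforts": joint torques, N m; "position": TCP position; "ee_rot": TCP orientation; "contact_force": force on the tool from outside, world axes, zero at the start; "wrist_torque": the same for the moment, N m; "gripper_width": finger opening in mm.
Only numpy, scipy, OpenCV 4.12 (cv2) and the standard library are available. Lean on these libraries where they do the work, as an engineer would, in place of code of your own. Each camera call takes 0.05 s, during which the arm holds its last target.

TASK

Weigh the two amber jars against each other: stand one on each pan of the balance, let go of both and see which pan sinks. Then set the heavier jar in the yellow tray and leave the lighter one standing on its pan. Keep the jars upright, set them down rather than drop them, and do not disturb the other glassware.

Things in the scene. Friction and masses are not known exactly. Their poses are not given: they have to be found in the camera images.
- blue_jar_center (a point): closed amber glass jar with a blue screw cap and white label, round, 50 mm diameter, 80 mm high overall, 120 to 300 g (unknown contents; looks tell nothing of the weight). The point is its centre, 40 mm above its underside; z is up along the jar. Grips well by its straight sides, up to 15 mm above the centre.
- red_jar_center (a point): closed amber glass jar with a red screw cap and white label, round, 50 mm diameter, 80 mm high overall, 120 to 300 g (unknown contents; looks tell nothing of the weight). The point is its centre, 40 mm above its underside; z is up along the jar. Grips well by its straight sides, up to 15 mm above the centre.
- jar_blue: the whole jar with the blue cap; origin at the centre of its underside, z up
- jar_red: the whole jar with the red cap; origin at the centre of its underside, z up
- balance: fixed equal-arm balance with a white base 100 x 270 mm; origin at the centre of its underside, y runs along the beam to the left pan, the pans' centres 120 mm to either side of the middle. A white dial card with a red pointer, 60 mm wide, stands at the middle up to 135 mm above the bench
- beam: the balance's blue beam together with both pans; origin at its pivot, 75 mm above the bench. It is free to swing about the x axis from the start: positive rotation means left pan up, right pan down; stops at 0.1 rad (about 6 degrees) either way. Well damped: with 10 g of difference it needs about 5 s for its full swing, with 50 g about 1 s. Empty, it may stand at any tilt and creeps back towards level
- left_pan_top (a point): centre of the top face of the left pan (on the balance's +y side; left and right as seen from the robot): flat round metal disc, 110 mm diameter, 4 mm thick, on a short stem. About 110 mm above the bench when the beam is level, 12 mm higher or lower at the ends of its travel; it stays level as it rises and sinks. The pan carrying more weight sinks.
- right_pan_top (a point): centre of the top face of the right pan (on the balance's -y side; left and right as seen from the robot): flat round metal disc, 110 mm diameter, 4 mm thick, on a short stem. About 110 mm above the bench when the beam is level, 12 mm higher or lower at the ends of its travel; it stays level as it rises and sinks. The pan carrying more weight sinks.
- tray: fixed open yellow tray, 150 x 150 mm, wall 4 mm thick and 30 mm high; origin at the centre of its underside, inner floor 4 mm up, sides along its x and y
- reagent_bottle: bystander: tall amber bottle with a black cap, 68 mm diameter, 170 mm high; origin at the centre of its underside
- beaker: bystander: clear glass beaker, 72 mm across the rim, 95 mm high; origin at the centre of its underside
- vial_rack: bystander: white rack of capped vials, 70 x 200 mm, 62 mm high; origin at the centre of its underside

How it is judged (in metres and radians):
On the way:
1. both jars stand upright on opposite pans, within 45 mm of the pan's centre, with the robot touching neither jar nor the beam, for 0.6 s (((horizontal distance between blue_jar_center and left_pan_top below 0.045 m and contact force between each of jar_blue, jar_red and beam above 0.5 N and angle between each of blue_jar_center, red_jar_center's own z axis and vertical below 0.15 rad and horizontal distance between red_jar_center and right_pan_top below 0.045 m) or (horizontal distance between blue_jar_center and right_pan_top below 0.045 m and contact force between each of jar_blue, jar_red and beam above 0.5 N and angle between each of blue_jar_center, red_jar_center's own z axis and vertical below 0.15 rad and horizontal distance between red_jar_center and left_pan_top below 0.045 m)) and contact force between each of the fingers, the arm and jar_blue below 0.05 N and contact force between each of the fingers, the arm and jar_red below 0.05 N and contact force between each of the fingers, the arm and beam below 0.05 N), for 0.6 s.
At the end, for the whole second after the job is handed in: The heavier jar stands upright (within 0.15 rad) and still on the tray's floor, its centre within 55 mm of the tray's centre along each side; the lighter jar stands upright and still on a pan, within 45 mm of its centre. Weights are compared to about 10 g: nearer than that, either jar may pass (((contact force between jar_blue and tray above 0.5 N and x of blue_jar_center in the frame of tray between -0.055 and 0.055 m and y of blue_jar_center in the frame of tray between -0.055 and 0.055 m and angle between blue_jar_center's own z axis and vertical below 0.15 rad and ((horizontal distance between red_jar_center and left_pan_top below 0.045 m and contact force between jar_red and beam above 0.5 N and angle between red_jar_center's own z axis and vertical below 0.15 rad) or (horizontal distance between red_jar_center and right_pan_top below 0.045 m and contact force between jar_red and beam above 0.5 N and angle between red_jar_center's own z axis and vertical below 0.15 rad)) and linear speed of each of jar_blue, jar_red below 0.03 m/s and not ((contact force between jar_blue and tray below 1.2 N and contact force between jar_red and beam above 1.22 N) or (contact force between jar_blue and tray below 1.28 N and contact force between jar_red and beam above 1.3 N) or (contact force between jar_blue and tray below 1.36 N and contact force between jar_red and beam above 1.38 N) or (contact force between jar_blue and tray below 1.44 N and contact force between jar_red and beam above 1.46 N) or (contact force between jar_blue and tray below 1.52 N and contact force between jar_red and beam above 1.54 N) or (contact force between jar_blue and tray below 1.6 N and contact force between jar_red and beam above 1.62 N) or (contact force between jar_blue and tray below 1.68 N and contact force between jar_red and beam above 1.7 N) or (contact force between jar_blue and tray below 1.76 N and contact force between jar_red and beam above 1.78 N) or (contact force between jar_blue and tray below 1.84 N and contact force between jar_red and beam above 1.86 N) or (contact force between jar_blue and tray below 1.92 N and contact force between jar_red and beam above 1.94 N) or (contact force between jar_blue and tray below 2 N and contact force between jar_red and beam above 2.02 N) or (contact force between jar_blue and tray below 2.08 N and contact force between jar_red and beam above 2.1 N) or (contact force between jar_blue and tray below 2.16 N and contact force between jar_red and beam above 2.18 N) or (contact force between jar_blue and tray below 2.24 N and contact force between jar_red and beam above 2.26 N) or (contact force between jar_blue and tray below 2.32 N and contact force between jar_red and beam above 2.34 N) or (contact force between jar_blue and tray below 2.4 N and contact force between jar_red and beam above 2.42 N) or (contact force between jar_blue and tray below 2.48 N and contact force between jar_red and beam above 2.5 N) or (contact force between jar_blue and tray below 2.56 N and contact force between jar_red and beam above 2.58 N) or (contact force between jar_blue and tray below 2.64 N and contact force between jar_red and beam above 2.66 N) or (contact force between jar_blue and tray below 2.72 N and contact force between jar_red and beam above 2.74 N) or (contact force between jar_blue and tray below 2.8 N and contact force between jar_red and beam above 2.82 N) or (contact force between jar_blue and tray below 2.88 N and contact force between jar_red and beam above 2.9 N))) or (contact force between jar_red and tray above 0.5 N and x of red_jar_center in the frame of tray between -0.055 and 0.055 m and y of red_jar_center in the frame of tray between -0.055 and 0.055 m and angle between red_jar_center's own z axis and vertical below 0.15 rad and ((horizontal distance between blue_jar_center and left_pan_top below 0.045 m and contact force between jar_blue and beam above 0.5 N and angle between blue_jar_center's own z axis and vertical below 0.15 rad) or (horizontal distance between blue_jar_center and right_pan_top below 0.045 m and contact force between jar_blue and beam above 0.5 N and angle between blue_jar_center's own z axis and vertical below 0.15 rad)) and linear speed of each of jar_red, jar_blue below 0.03 m/s and not ((contact force between jar_red and tray below 1.2 N and contact force between jar_blue and beam above 1.22 N) or (contact force between jar_red and tray below 1.28 N and contact force between jar_blue and beam above 1.3 N) or (contact force between jar_red and tray below 1.36 N and contact force between jar_blue and beam above 1.38 N) or (contact force between jar_red and tray below 1.44 N and contact force between jar_blue and beam above 1.46 N) or (contact force between jar_red and tray below 1.52 N and contact force between jar_blue and beam above 1.54 N) or (contact force between jar_red and tray below 1.6 N and contact force between jar_blue and beam above 1.62 N) or (contact force between jar_red and tray below 1.68 N and contact force between jar_blue and beam above 1.7 N) or (contact force between jar_red and tray below 1.76 N and contact force between jar_blue and beam above 1.78 N) or (contact force between jar_red and tray below 1.84 N and contact force between jar_blue and beam above 1.86 N) or (contact force between jar_red and tray below 1.92 N and contact force between jar_blue and beam above 1.94 N) or (contact force between jar_red and tray below 2 N and contact force between jar_blue and beam above 2.02 N) or (contact force between jar_red and tray below 2.08 N and contact force between jar_blue and beam above 2.1 N) or (contact force between jar_red and tray below 2.16 N and contact force between jar_blue and beam above 2.18 N) or (contact force between jar_red and tray below 2.24 N and contact force between jar_blue and beam above 2.26 N) or (contact force between jar_red and tray below 2.32 N and contact force between jar_blue and beam above 2.34 N) or (contact force between jar_red and tray below 2.4 N and contact force between jar_blue and beam above 2.42 N) or (contact force between jar_red and tray below 2.48 N and contact force between jar_blue and beam above 2.5 N) or (contact force between jar_red and tray below 2.56 N and contact force between jar_blue and beam above 2.58 N) or (contact force between jar_red and tray below 2.64 N and contact force between jar_blue and beam above 2.66 N) or (contact force between jar_red and tray below 2.72 N and contact force between jar_blue and beam above 2.74 N) or (contact force between jar_red and tray below 2.8 N and contact force between jar_blue and beam above 2.82 N) or (contact force between jar_red and tray below 2.88 N and contact force between jar_blue and beam above 2.9 N))))); the robot touches nothing.
It fails at once if a bystander is moved by more than 40 mm (distance of any of reagent_bottle, beaker, vial_rack from where it was at the start of the episode above 0.04 m).
It fails at once if a jar is tipped by more than 0.7 rad (angle between any of blue_jar_center, red_jar_center's own z axis and vertical above 0.7 rad).
It fails at once if a jar is dropped (falls freely by more than about 30 mm) ((linear speed of jar_blue above 0.8 m/s and contact force between the fingers and jar_blue below 0.05 N) or (linear speed of jar_red above 0.8 m/s and contact force between the fingers and jar_red below 0.05 N)).
It also fails if it takes over 72 s, if anything falls off the work surface, if the arm or the gripper's body presses on something with over 40 N, if the wrist force passes 120 N, or if a joint passes its speed limit or range.

## Working session

There is one attempt and no reset: what is moved stays moved. The work goes in short steps, Python scripts to look and compute and a tool call to move; the robot and the scene stay as the last step left them, time stands still between calls to the robot, and variables do not carry over. Pictures are saved under pics/ and viewed, and the job is handed in when it is done.

Besides the shell and the picture viewer there is one more tool, called after "Call:" in YAML: its name, and indented under it one key for each argument. play_rows: Moves the arm, as the interface text tells. Its arguments: {"type":"object","properties":{"motion":{"type":"array","items":{"type":"number"}}},"required":["motion"]}

```bash
ls; mkdir -p pics
python3 - <<'E'
from bench import arm
import cv2
print(arm.read_state(), arm.grip_depth)
for n in("scene","top"):
    p,d=arm.get_image(n); cv2.imwrite(f"pics/{n}0.png",p[:,:,::-1]); c=arm.camera_info(n); print(n,c)
    for t in ["jar_blue","jar_red","balance","tray","left_pan_top","right_pan_top","blue_jar_center","red_jar_center","reagent_bottle","beaker","vial_rack"] if n=="top" else []:
        print(t,[(r["uv"],r["confidence"]) for r in arm.place_of(t,n)][:3])
E
```

```text
pics
{'clock': 0.0, 'joints': array([-1.08642838e+00,  3.85567757e-01,  6.63449802e-03, -4.98773117e-04,
       -1.19402191e+00, -2.58602087e-01]), 'joint_vel': array([-0.00050671,  0.00039027,  0.00087305,  0.00226077,  0.00042261,
        0.00051351]), 'joint_efforts': array([ 5.15094198e-04, -3.92288804e+01,  1.88399273e+01,  4.18613657e+00,
       -4.63918783e-03,  1.20519394e-05]), 'position': array([ 139.78220086, -608.51447771,  207.21831988]), 'ee_rot': array([-1.12551856e-01,  9.93645239e-01,  1.08993586e-03, -1.75846363e-04]), 'contact_force': array([-0.00603546,  0.52129851, -0.17044215]), 'wrist_torque': array([0.0115576 , 0.02032683, 0.03057663]), 'gripper_width': 84.84570961345587} 18.700000000000003
scene {'fovy': 47.0189051117827, 'cx': 328.40700858885845, 'cy': 236.7146318702522, 'k1': 0.010335224548518242, 'R': array([[ 0.30766268,  0.95149089,  0.00295989],
       [ 0.62101548, -0.19844532, -0.75826066],
       [-0.72089073,  0.23512664, -0.6519448 ]]), 't': array([-205.01303942, -307.30054399, 1869.56654314])}
top {'fovy': 48.561655811477024, 'cx': 311.43578997582404, 'cy': 235.57776307869239, 'k1': -0.10892789335258926, 'R': array([[-0.00536786, -0.99996788, -0.00595273],
       [-0.99277345,  0.0060427 , -0.1198514 ],
       [ 0.11988352,  0.00526637, -0.992774  ]]), 't': array([   9.06567798,  632.96298821, 1180.81376469])}
jar_blue [([323.7, 320.9], 0.88)]
jar_red [([429.1, 321.5], 0.94)]
balance [([316.8, 248.1], 0.89)]
tray [([177.7, 316.0], 0.94)]
left_pan_top [([261.7, 235.2], 0.81), ([179.2, 314.2], 0.34)]
right_pan_top [([371.7, 249.2], 0.83), ([325.5, 322.2], 0.26)]
blue_jar_center [([331.3, 317.8], 0.56), ([431.0, 322.5], 0.43)]
red_jar_center [([432.5, 325.3], 0.91), ([329.1, 318.5], 0.68)]
reagent_bottle [([144.8, 247.6], 0.85)]
beaker [([480.2, 255.3], 0.71)]
vial_rack [([327.7, 168.8], 0.78)]
```

View pics/top0.png

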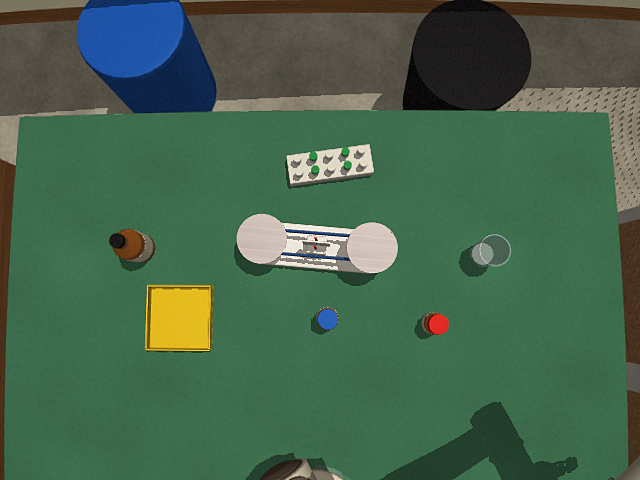

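View pics/scene0.png

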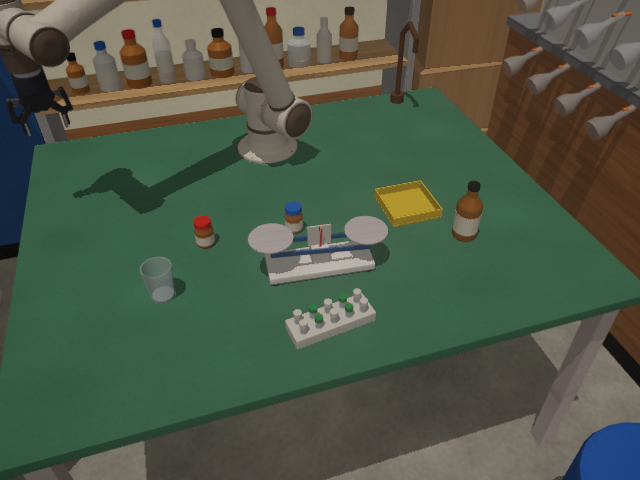

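```bash
cat > h.py <<'E'
import numpy as np, cv2
from bench import arm
def K(c):
    f=240/np.tan(np.radians(c["fovy"])/2); return f
def ray(c,uv):
    f=K(c); d=np.array([(uv[0]-c["cx"])/f,(uv[1]-c["cy"])/f]); s=d.copy()
    for _ in range(20): s=d/(1+c["k1"]*(s@s))
    return np.array([s[0],s[1],1.])
def at_z(c,uv,z):
    R,t=np.array(c["R"]),np.array(c["t"]); o=-R.T@t; v=R.T@ray(c,uv); return o+v*(z-o[2])/v[2]
def at_d(c,uv,d):
    R,t=np.array(c["R"]),np.array(c["t"]); return R.T@(ray(c,uv)*d-t)
def cloud(c,d,mask):
    vv,uu=np.nonzero(mask&(d>0)); f=K(c)
    a=np.stack([(uu-c["cx"])/f,(vv-c["cy"])/f],1); s=a.copy()
    for _ in range(20): s=a/(1+c["k1"]*(s**2).sum(1,keepdims=True))
    P=np.c_[s,np.ones(len(s))]*d[vv,uu][:,None]
    return (P-np.array(c["t"]))@np.array(c["R"])
E
python3 - <<'E'
from h import *
p,d=arm.get_image("top"); c=arm.camera_info("top")
for t,z in [("jar_blue",80),("jar_red",80),("tray",None),("reagent_bottle",170),("beaker",95),("vial_rack",62),("beam",None),("balance",None),]:
    r=arm.outline_of(t,"top")
    if not r: print(t,"none");continue
    P=cloud(c,d,r[0]["mask"]); zt=np.percentile(P[:,2],97)
    Q=P[P[:,2]>zt-8]
    print(t,r[0]["confidence"],r[0]["extent"],"ztop",zt.round(),"topmean",Q.mean(0).round(1),"mid",((np.percentile(Q,2,0)+np.percentile(Q,98,0))/2).round(1), "all",np.percentile(P,1,0).round(),np.percentile(P,99,0).round())
for t,uv,z in [("L",[261.7, 235.2],110),("R",[371.7,249.2],110),("bal",[316.8,248.1],0),("tray",[177.7,316],0),("bj",[323.7,320.9],0),("rj",[429.1,321.5],0)]: print(t,at_z(c,uv,z).round(1))
E
```

```text
jar_blue 0.97 [317.1, 310.4, 22.6, 17.9] ztop 83.0 topmean [445.3 -28.8  80. ] mid [445.4 -28.4  80.4] all [422. -53.  -2.] [470.  -4.  85.]
jar_red 0.68 [421.4, 309.8, 30.2, 26.2] ztop 84.0 topmean [ 432.6 -270.6   80. ] mid [ 432.2 -270.8   80.3] all [ 410. -292.    2.] [ 457. -246.   85.]
tray 0.92 [143.6, 283.2, 69.2, 67.9] ztop 31.0 topmean [446.6 313.7  28.9] mid [447.2 313.2  28.7] all [373. 238.  -2.] [521. 388.  32.]
reagent_bottle 0.85 [110.2, 227.6, 45.9, 33.2] ztop 171.0 topmean [609.9 410.  169.2] mid [610.  410.3 169.3] all [577. 376.  13.] [639. 432. 173.]
beaker 0.77 [471.3, 232.9, 37.4, 34.0] ztop 96.0 topmean [ 591.6 -396.9   93.3] mid [ 591.5 -397.2   93.4] all [ 558. -431.   -1.] [ 625. -363.   97.]
vial_rack 0.59 [281.6, 146.8, 93.3, 40.0] ztop 64.0 topmean [805.  -38.7  61.5] mid [805.1 -38.8  61.5] all [ 760. -136.    2.] [846.  60.  65.]
beam 0.65 [237.0, 213.3, 158.4, 57.7] ztop 121.0 topmean [ 597.4 -124.3  117.9] mid [ 597.3 -124.1  118.2] all [ 549. -173.   76.] [667. 163. 122.]
balance 0.96 [237.5, 215.4, 158.4, 59.0] ztop 121.0 topmean [ 598.5 -118.1  118.5] mid [598.  -86.8 123.8] all [ 551. -171.   22.] [667. 161. 128.]
L [625.8 112.4 110. ]
R [ 594.  -124.4  110. ]
bal [607.8  -6.8   0. ]
tray [449.4 320.5   0. ]
bj [437.7 -21.8   0. ]
rj [ 433.9 -267.9    0. ]
```

The top view shows the blue jar at (327,319), the red one at (437,324), the left pan at (262,239), the right pan at (372,247) and the tray at (180,318). The bystanders (bottle, beaker, rack) stand well clear of them. Next I'll measure the pan centres.

```bash
cat >> h.py <<'E'
def pans(show=True):
    p,d=arm.get_image("top"); c=arm.camera_info("top")
    P=cloud(c,d,d>0); o={}
    for n,y0 in(("L",112),("R",-124)):
        Q=P[(abs(P[:,1]-y0)<75)&(abs(P[:,0]-604)<75)&(P[:,2]>88)&(P[:,2]<132)]
        (cx,cy),r=cv2.minEnclosingCircle(Q[:,:2].astype(np.float32))
        o[n]=(np.median(Q,0).round(1),round(cx,1),round(cy,1),round(r,1))
    return o,p,d,c
E
python3 - <<'E'
from h import *
o,*_=pans(); print(o); s=arm.read_state(); print(s["clock"],s["position"])
E
```

```text
{'L': (array([620.5, 114.6, 101.7]), 620.6, 114.8, 55.1), 'R': (array([ 597.7, -123.9,  117.8]), 602.5, -114.1, 65.8)}
1.15 [ 139.93284451 -609.10251945  208.31698499]
```

Call:
play_rows:
  motion: [100,6,7,0,0,0,0,100,11,12.7,0,0,0,0,100,15,17.4,0,0,0,0,100,18.5,21.4,0,0,0,0,100,22,25.5,0,0,0,0]

```text
clock: 1.78
position: [345.3, -371.0, 208.7]
ee_rot: [-0.113, 0.994, -0.0, 0.0]
contact_force: [0.8, -0.7, 0.1]
gripper_width: 85.3
```

Call:
play_rows:
  motion: [100,4,4.5,-3,0,0,0,100,7.3,8.3,-7,0,0,0,100,7.3,8.3,-10,0,0,0,100,7.3,8.3,-10,0,0,0,100,7.3,8.3,-10,0,0,0]

```text
clock: 2.4
position: [417.8, -290.4, 109.6]
ee_rot: [-0.113, 0.994, -0.001, 0.001]
contact_force: [1.2, -0.1, -0.2]
gripper_width: 85.2
```

Run:
```python
from h import *
s=arm.read_state(); print(s["position"])
p,d=arm.get_image("wrist"); c=arm.camera_info("wrist"); cv2.imwrite("pics/w1.png",p[:,:,::-1])
r=arm.outline_of("jar_red","wrist")
for q in r[:2]:
    P=cloud(c,d,q["mask"]); Q=P[P[:,2]>74]; print(q["confidence"],Q.mean(0),(Q.min(0)+Q.max(0))/2)
```

```text
[ 417.80464787 -290.37144592  109.61538138]
0.92 [ 430.29035257 -272.69822412   79.68289763] [ 432.15272366 -272.01824084   78.19201028]
```

View pics/w1.png

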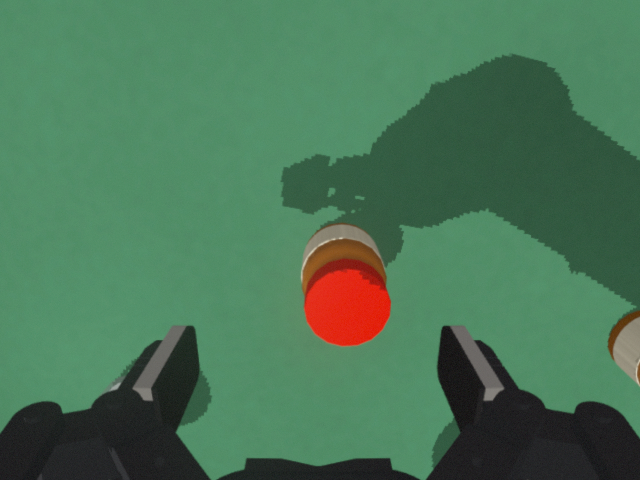

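The wrist picture shows the red cap at (348,302), between the jaws but still ahead of them. The arm stopped about 24 mm short.

Call:
play_rows:
  motion: [100,1.4,1.9,-1,0,0,0,100,1.4,1.9,-5,0,0,0,100,1.4,1.9,-7.8,0,0,0,100,1.4,1.9,-7.8,0,0,0,30,1.4,1.9,-7.8,0,0,0]

```text
clock: 3.12
position: [432.3, -271.4, 32.0]
ee_rot: [-0.113, 0.994, -0.001, 0.001]
contact_force: [0.0, 0.0, 1.0]
gripper_width: 69.7
```

Call:
play_rows:
  motion: [30,0,0,0,0,0,0,30,0,0,0,0,0,0,30,0,0,0,0,0,0]

```text
clock: 3.5
position: [432.3, -271.1, 32.2]
ee_rot: [-0.113, 0.994, -0.001, 0.001]
contact_force: [-1.0, 0.2, 5.4]
gripper_width: 43.4
```

Run:
```python
from h import *
s=arm.read_state(); print(s["position"],s["gripper_width"],s["contact_force"])
p,d=arm.get_image("wrist"); cv2.imwrite("pics/w2.png",p[:,:,::-1])
```

```text
[ 432.34136158 -271.08455339   32.15386172] 43.39514030927157 [-0.95778231  0.17469763  5.43218869]
```

View pics/w2.png

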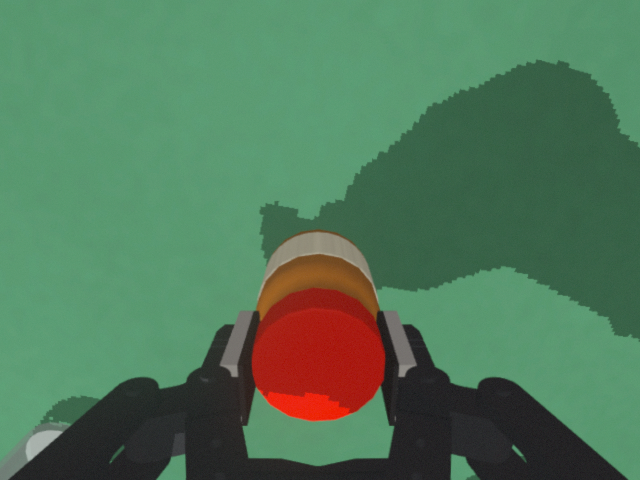

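The jar looks centred between the pads, with its cap at (318,358). I'll lift it and carry it over the right pan.

Call:
play_rows:
  motion: [30,0,0,3,0,0,0,30,0,0,8,0,0,0,30,2,2,13,0,0,0,30,6,5,15,0,0,0,30,10,9,15.5,0,0,0]

```text
clock: 4.18
position: [532.7, -180.1, 188.1]
ee_rot: [-0.112, 0.994, -0.0, 0.003]
contact_force: [0.1, 0.2, -1.9]
gripper_width: 42.9
```

Run:
```python
from h import *
s=arm.read_state(); print(s["position"],s["gripper_width"],s["contact_force"],s["joint_vel"])
p,d=arm.get_image("scene"); cv2.imwrite("pics/s2.png",p[:,:,::-1])
```

```text
[ 532.74862173 -180.09810513  188.13535631] 42.90927966848006 [ 0.09868148  0.1627293  -1.89168439] [ 0.66583653  0.29970839  0.45855539 -0.01373779 -0.21122635 -0.64966869]
```

View pics/s2.png

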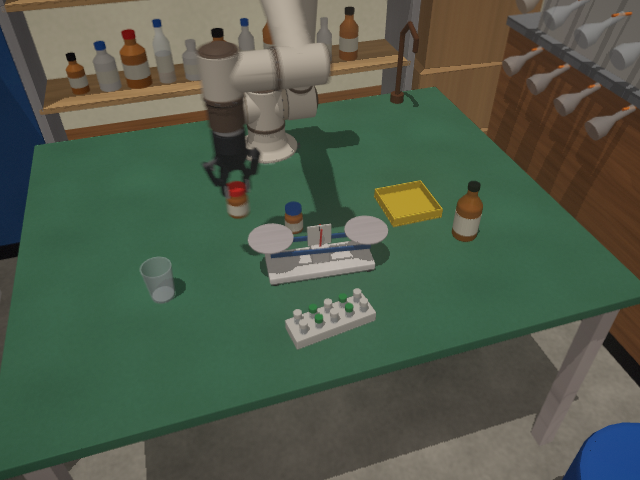

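The jar hangs upright in the gripper. I'll continue to above the right pan.

Call:
play_rows:
  motion: [30,3.5,3,0,0,0,0,30,6.5,5.7,0,0,0,0,30,6.5,5.7,-1,0,0,0,30,6.5,5.7,-2,0,0,0,30,6.5,5.7,-2,0,0,0]

```text
clock: 4.85
position: [594.4, -124.2, 164.0]
ee_rot: [-0.112, 0.994, 0.0, -0.002]
contact_force: [0.1, -0.3, -1.9]
gripper_width: 43.3
```

Run:
```python
from h import *
s=arm.read_state(); print(s["position"],s["gripper_width"],s["contact_force"])
p,d=arm.get_image("scene"); c=arm.camera_info("scene"); cv2.imwrite("pics/s3.png",cv2.resize(p[150:320,180:430,::-1],(750,510)))
r=arm.outline_of("jar_red","scene")
for q in r[:1]:
    P=cloud(c,d,q["mask"]); print(q["confidence"],np.percentile(P,[2,98],axis=0).round(1))
o,*_=pans();print(o)
```

```text
[ 594.37425358 -124.16036012  163.99042127] 43.26781380237516 [ 0.11619352 -0.32925213 -1.93046627]
0.93 [[ 582.5 -150.1  137.2]
 [ 622.2 -107.2  213.8]]
{'L': (array([607.7, 160.1, 102.3]), 608.8, 135.2, 48.7), 'R': (array([ 563.7, -119.2,  117.4]), 574.5, -117.1, 55.8)}
```

View pics/s3.png

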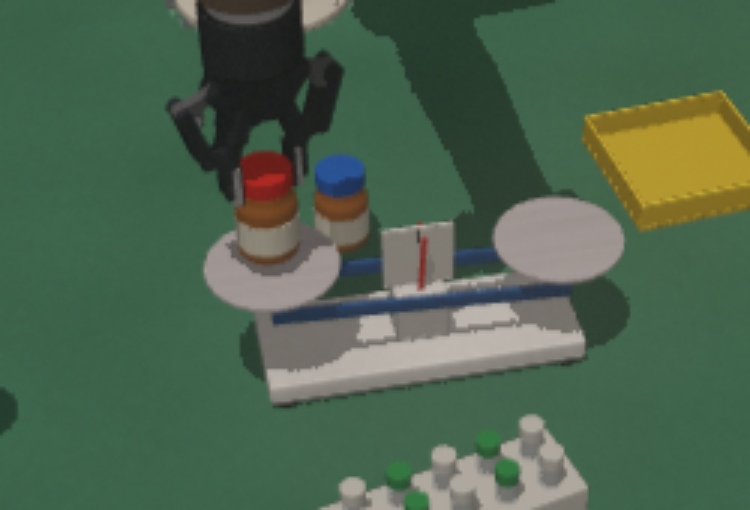

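The red jar hangs over the right pan, with the jar at (265,215) and the pan at (270,268) in the crop. I'll lower it gently.

Call:
play_rows:
  motion: [30,0.2,0,-0.8,0,0,0,30,0.3,0,-1.2,0,0,0,30,0.3,0,-1.5,0,0,0,30,0.3,0,-1.8,0,0,0,30,0.3,0,-2.0,0,0,0]

```text
clock: 5.62
position: [599.1, -123.5, 145.2]
ee_rot: [-0.113, 0.994, -0.0, -0.0]
contact_force: [0.6, 0.1, -1.2]
gripper_width: 43.4
```

Call:
play_rows:
  motion: [30,0,0,-0.2,0,0,0,30,0,0,-0.4,0,0,0,30,0,0,-0.4,0,0,0,30,0,0,-0.4,0,0,0]

```text
clock: 6.12
position: [599.2, -123.5, 141.3]
ee_rot: [-0.113, 0.994, 0.0, 0.0]
contact_force: [0.2, -0.4, -2.0]
gripper_width: 43.0
```

Run:
```python
from h import *
s=arm.read_state(); print(s["position"],s["gripper_width"],s["contact_force"])
p,d=arm.get_image("scene"); c=arm.camera_info("scene"); cv2.imwrite("pics/s4.png",cv2.resize(p[150:320,180:430,::-1],(750,510)))
```

```text
[ 599.17518557 -123.51035193  141.32735721] 42.988260593200756 [ 0.20114808 -0.42989655 -2.01406068]
```

View pics/s4.png

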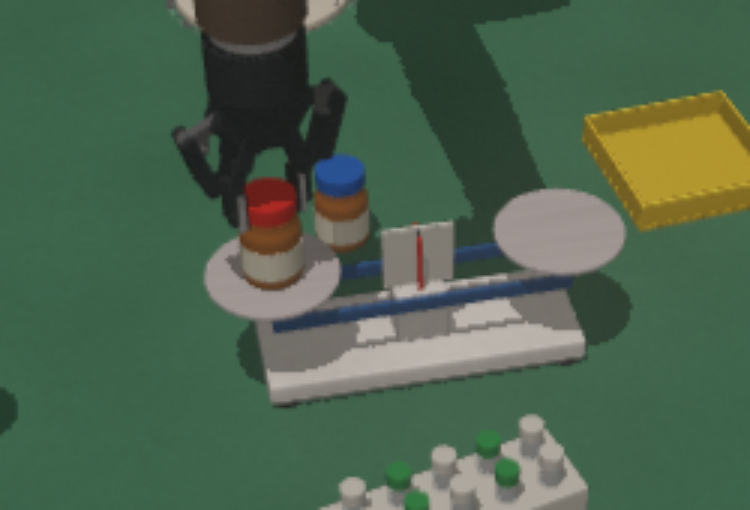

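Contact is made and the pan has gone down to about level. I'll follow it down to its stop.

Call:
play_rows:
  motion: [30,0,0,-0.3,0,0,0,30,0,0,-0.6,0,0,0,30,0,0,-0.9,0,0,0,30,0,0,-1.0,0,0,0,30,0,0,-1.0,0,0,0]

```text
clock: 6.8
position: [598.9, -123.6, 131.1]
ee_rot: [-0.113, 0.994, 0.0, -0.0]
contact_force: [-0.6, 0.4, -1.3]
gripper_width: 43.3
```

Call:
play_rows:
  motion: [30,0,0,-0.2,0,0,0,30,0,0,-0.2,0,0,0,30,0,0,-0.2,0,0,0]

```text
clock: 7.18
position: [599.4, -123.6, 130.1]
ee_rot: [-0.113, 0.994, -0.0, 0.001]
contact_force: [-1.2, 0.5, 5.1]
gripper_width: 43.2
```

The force has risen to +5 N, so the pan is on its stop. Releasing.

Call:
play_rows:
  motion: [75,0,0,0.1,0,0,0,100,0,0,0.1,0,0,0,100,0,0,0.1,0,0,0,100,0,0,0.1,0,0,0,100,0,0,0.1,0,0,0]

```text
clock: 7.8
position: [599.1, -123.6, 130.2]
ee_rot: [-0.113, 0.994, -0.0, -0.0]
contact_force: [-0.1, -1.4, -0.5]
gripper_width: 85.5
```

Call:
play_rows:
  motion: [100,0,0,2,0,0,0,100,0,0,6,0,0,0,100,0,0,9,0,0,0,100,-3,1.5,10,0,0,0,100,-8,5,10,0,0,0]

```text
clock: 8.43
position: [519.7, -73.5, 230.8]
ee_rot: [-0.112, 0.994, -0.0, 0.001]
contact_force: [-0.1, 1.7, -0.0]
gripper_width: 85.3
```

Run:
```python
from h import *
s=arm.read_state(); print(s["position"],s["gripper_width"],s["contact_force"])
p,d=arm.get_image("top"); c=arm.camera_info("top"); cv2.imwrite("pics/t5.png",p[:,:,::-1])
for n in("jar_red","jar_blue"):
  for q in arm.outline_of(n,"top")[:1]:
    P=cloud(c,d,q["mask"]); zt=np.percentile(P[:,2],95);Q=P[P[:,2]>zt-8]; print(n,q["confidence"],zt,Q.mean(0),Q.min(0),Q.max(0))
```

```text
[519.74597754 -73.54259969 230.84516906] 85.34580301998344 [-0.10299733  1.66515667 -0.03566897]
jar_red 0.64 181.27323194972274 [ 611.94505676 -122.75911391  186.556148  ] [ 558.95217759 -142.80877518  174.12830021] [620.72111367 -64.61649699 602.8642936 ]
jar_blue 0.67 83.1920272719231 [441.5254716  -29.37564614  81.59310478] [425.24209569 -49.60333878  75.61337669] [469.56531455  -8.06127327 553.19592504]
```

View pics/t5.png

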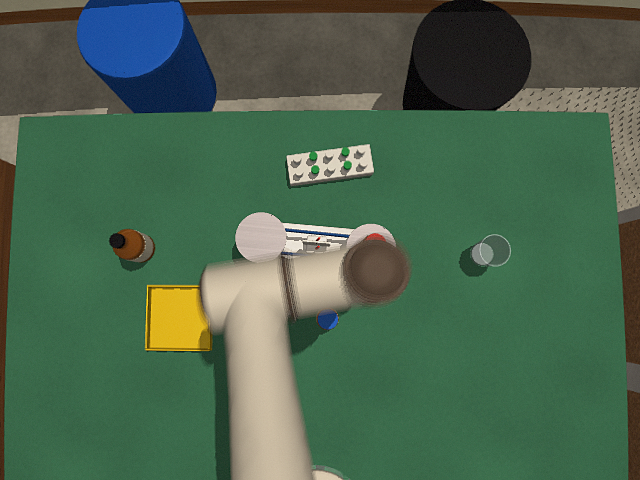

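The red jar stands on the right pan. Next is the blue one.

Call:
play_rows:
  motion: [100,-5,3,-3,0,0,0,100,-7.4,4.5,-8,0,0,0,100,-7.4,4.5,-11.5,0,0,0,100,-7.4,4.5,-11.5,0,0,0,100,-7.4,4.5,-11.5,0,0,0]

```text
clock: 9.2
position: [447.2, -28.5, 116.6]
ee_rot: [-0.113, 0.994, -0.0, 0.001]
contact_force: [-0.2, -0.8, 0.2]
gripper_width: 85.3
```

Run:
```python
from h import *
s=arm.read_state(); print(s["position"])
p,d=arm.get_image("wrist"); c=arm.camera_info("wrist"); cv2.imwrite("pics/w6.png",p[:,:,::-1])
for q in arm.outline_of("jar_blue","wrist")[:2]:
    P=cloud(c,d,q["mask"]); Q=P[(P[:,2]>74)&(P[:,2]<90)]; print(q["confidence"],Q.mean(0),(Q.min(0)+Q.max(0))/2)
```

```text
[447.21002985 -28.47931872 116.6352141 ]
0.55 [444.47124606 -29.11220849  79.62976893] [445.89756784 -28.82433033  77.95694057]
```

View pics/w6.png

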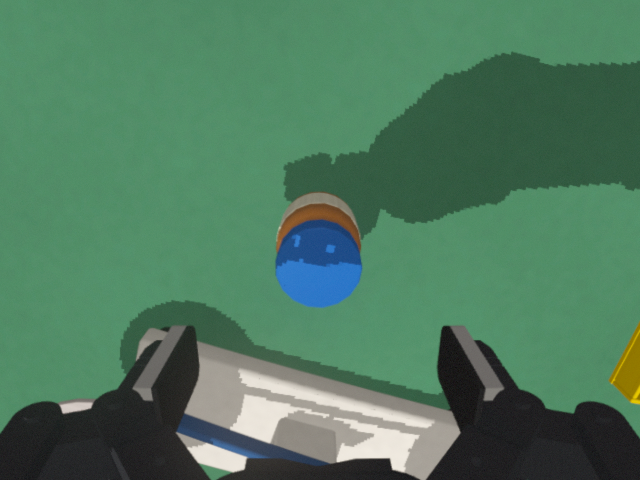

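The blue cap is at (319,263), centred between the jaws. Descend and grip.

Call:
play_rows:
  motion: [100,-0.2,0,-3,0,0,0,100,-0.2,0,-7,0,0,0,100,-0.2,0,-8.5,0,0,0,60,-0.2,0,-8.5,0,0,0,30,-0.2,0,-8.5,0,0,0]

```text
clock: 9.93
position: [444.6, -28.3, 31.5]
ee_rot: [-0.113, 0.994, 0.0, 0.001]
contact_force: [0.0, -0.2, 0.0]
gripper_width: 52.0
```

Call:
play_rows:
  motion: [30,0,0,0,0,0,0,30,0,0,0,0,0,0,30,0,0,0,0,0,0]

```text
clock: 10.3
position: [444.7, -28.3, 31.9]
ee_rot: [-0.113, 0.994, 0.0, 0.002]
contact_force: [-0.3, -0.6, 6.1]
gripper_width: 43.2
```

Call:
play_rows:
  motion: [30,0,0,3,0,0,0,30,0,0,8,0,0,0,30,0,3,13,0,0,0,30,3,8,15,0,0,0,30,8,12,15.5,0,0,0]

```text
clock: 10.92
position: [522.5, 92.3, 188.5]
ee_rot: [-0.113, 0.994, 0.001, 0.003]
contact_force: [0.7, 0.1, -1.6]
gripper_width: 43.1
```

Call:
play_rows:
  motion: [30,4,1,0,0,0,0,30,8,2,0,0,0,0,30,9.6,2.3,0,0,0,0,30,9.6,2.3,-1.5,0,0,0,30,9.6,2.3,-1.5,0,0,0]

```text
clock: 11.55
position: [615.3, 112.7, 167.8]
ee_rot: [-0.112, 0.994, -0.0, -0.003]
contact_force: [-0.8, 0.2, -1.5]
gripper_width: 42.9
```

Run:
```python
from h import *
s=arm.read_state(); print(s["position"],s["gripper_width"],s["contact_force"])
p,d=arm.get_image("scene"); c=arm.camera_info("scene"); cv2.imwrite("pics/s7.png",cv2.resize(p[150:320,180:430,::-1],(750,510)))
```

```text
[615.3114331  112.73213991 167.76129481] 42.85431083654226 [-0.75289443  0.2189352  -1.52171956]
```

View pics/s7.png

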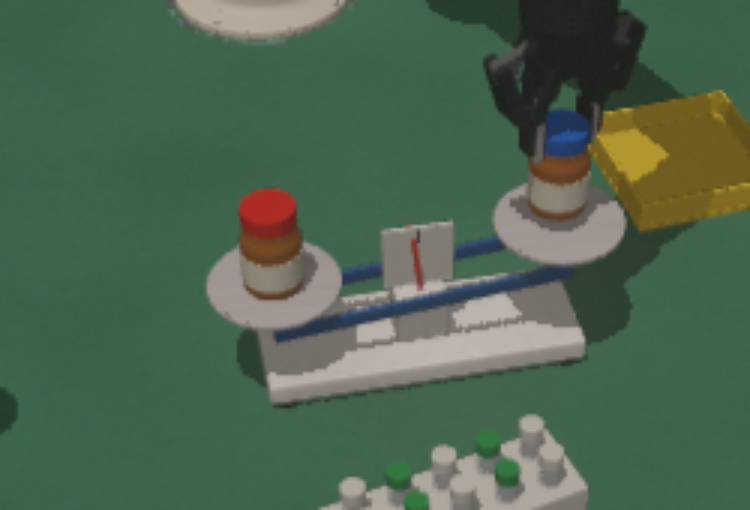

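The red pan is down and the blue jar is over the raised left pan. I'll lower it.

Call:
play_rows:
  motion: [30,0.2,0.1,-0.7,0,0,0,30,0.2,0.1,-1.0,0,0,0,30,0.2,0.1,-1.2,0,0,0,30,0.2,0.1,-1.4,0,0,0,30,0.2,0.1,-1.4,0,0,0]

```text
clock: 12.22
position: [619.7, 114.3, 156.1]
ee_rot: [-0.113, 0.994, -0.0, -0.0]
contact_force: [0.1, 0.9, -1.6]
gripper_width: 42.8
```

Call:
play_rows:
  motion: [30,0,0,-0.2,0,0,0,30,0,0,-0.3,0,0,0,30,0,0,-0.3,0,0,0]

```text
clock: 12.6
position: [620.0, 114.5, 153.5]
ee_rot: [-0.113, 0.994, 0.0, 0.0]
contact_force: [0.6, 0.4, 0.6]
gripper_width: 43.3
```

The force rose from -1.6 to +0.6 N, so the jar is touching the pan. Releasing.

Call:
play_rows:
  motion: [75,0,0,0,0,0,0,100,0,0,0,0,0,0,100,0,0,0,0,0,0,100,0,0,0,0,0,0,100,0,0,0,0,0,0]

```text
clock: 13.22
position: [619.8, 114.4, 153.2]
ee_rot: [-0.113, 0.994, -0.0, -0.0]
contact_force: [-0.2, 0.9, -0.0]
gripper_width: 85.6
```

Call:
play_rows:
  motion: [100,0,0,2,0,0,0,100,0,0,6,0,0,0,100,0,0,9,0,0,0,100,-4,-3,10,0,0,0,100,-9,-9,10,0,0,0]

```text
clock: 13.85
position: [539.6, 36.5, 254.0]
ee_rot: [-0.114, 0.994, 0.0, 0.001]
contact_force: [0.4, -0.6, -0.4]
gripper_width: 85.7
```

Call:
play_rows:
  motion: [100,0,0,0,0,0,0,100,0,0,0,0,0,0,100,0,0,0,0,0,0,100,0,0,0,0,0,0,100,0,0,0,0,0,0]

```text
clock: 14.48
position: [540.1, 36.8, 252.7]
ee_rot: [-0.113, 0.994, -0.0, -0.0]
contact_force: [-0.1, -1.1, -0.4]
gripper_width: 85.9
```

Run:
```python
from h import *
s=arm.read_state(); print(s["position"],s["gripper_width"],s["contact_force"])
p,d=arm.get_image("scene"); c=arm.camera_info("scene"); cv2.imwrite("pics/s8.png",cv2.resize(p[150:320,180:430,::-1],(750,510)))
for n in("jar_red","jar_blue"):
  for q in arm.outline_of(n,"scene")[:1]:
    P=cloud(c,d,q["mask"]); P=P[P[:,2]<260]; print(n,q["confidence"],np.percentile(P,[2,50,98],axis=0).round(1).tolist())
```

```text
[540.09143319  36.82136968 252.74071626] 85.93561390441751 [-0.12361726 -1.07378779 -0.42344489]
jar_red 0.8 [[583.9, -150.0, 102.2], [617.9, -129.1, 150.5], [627.1, -106.1, 179.7]]
jar_blue 0.58 [[601.3, 87.4, 118.6], [638.6, 106.6, 172.0], [649.1, 135.8, 203.2]]
```

View pics/s8.png

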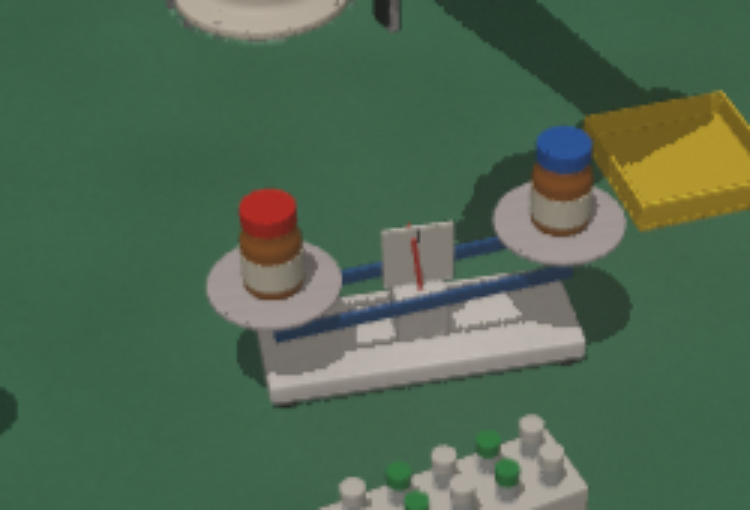

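Both jars stand free and the red (right) pan is down with the pointer unmoved. I'll give the balance more time while moving over to the red jar.

Call:
play_rows:
  motion: [100,0,-5,0,0,0,0,100,1,-9,0,0,0,0,100,2,-13,0,0,0,0,100,4,-15,0,0,0,0,100,5.9,-16,0,0,0,0]

```text
clock: 15.25
position: [599.2, -125.0, 253.1]
ee_rot: [-0.112, 0.994, -0.0, -0.0]
contact_force: [-0.3, 0.4, 0.1]
gripper_width: 85.1
```

Call:
play_rows:
  motion: [100,0,0,0,0,0,0,100,0,0,0,0,0,0,100,0,0,0,0,0,0,100,0,0,0,0,0,0,100,0,0,0,0,0,0]

```text
clock: 15.88
position: [598.6, -123.3, 253.5]
ee_rot: [-0.113, 0.994, -0.0, 0.0]
contact_force: [0.8, 0.4, -0.1]
gripper_width: 85.4
```

Call:
play_rows:
  motion: [100,0,0,0,0,0,0,100,0,0,0,0,0,0,100,0,0,0,0,0,0,100,0,0,0,0,0,0,100,0,0,0,0,0,0]

```text
clock: 16.5
position: [598.7, -123.6, 253.1]
ee_rot: [-0.113, 0.994, 0.0, -0.0]
contact_force: [0.5, -0.4, 0.2]
gripper_width: 85.4
```

Call:
play_rows:
  motion: [100,0,0,0,0,0,0,100,0,0,0,0,0,0,100,0,0,0,0,0,0,100,0,0,0,0,0,0,100,0,0,0,0,0,0]

```text
clock: 17.12
position: [598.8, -123.6, 253.2]
ee_rot: [-0.113, 0.994, -0.0, 0.0]
contact_force: [0.1, 0.7, -0.1]
gripper_width: 85.4
```

Run:
```python
from h import *
s=arm.read_state(); print(s["position"],s["gripper_width"],s["contact_force"])
p,d=arm.get_image("scene"); c=arm.camera_info("scene"); a=cv2.resize(p[150:320,180:430,::-1],(600,408))
for n in("jar_red","jar_blue"):
  for q in arm.outline_of(n,"scene")[:1]:
    P=cloud(c,d,q["mask"]); P=P[P[:,2]<260]; print(n,q["confidence"],np.percentile(P,[2,50,98],axis=0).round(1).tolist())
cv2.imwrite("pics/s9.png",a)
p,d=arm.get_image("wrist"); c=arm.camera_info("wrist"); cv2.imwrite("pics/w9.png",p[:,:,::-1])
for q in arm.outline_of("jar_red","wrist")[:1]:
    P=cloud(c,d,q["mask"]); zt=np.percentile(P[:,2],95); Q=P[(P[:,2]>zt-8)&(P[:,2]<zt+8)]; print(zt,q["confidence"],Q.mean(0),(Q.min(0)+Q.max(0))/2)
```

```text
[ 598.78773649 -123.62366466  253.20852407] 85.38940082649928 [ 0.1340138   0.70252811 -0.0674827 ]
jar_red 0.91 [[581.0, -150.3, 97.2], [617.5, -128.8, 148.7], [627.6, -102.7, 179.9]]
jar_blue 0.77 [[607.7, 87.5, 125.6], [639.0, 105.6, 172.8], [649.1, 131.2, 203.3]]
178.45479214175396 0.59 [ 597.91472057 -124.71000026  177.34109923] [ 598.87250641 -124.41477471  175.09940402]
```

View pics/s9.png

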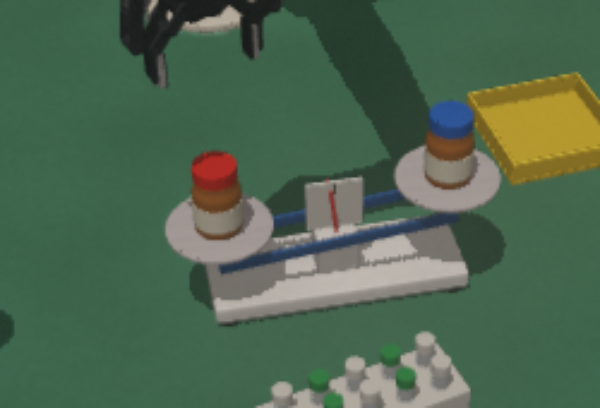

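View pics/w9.png

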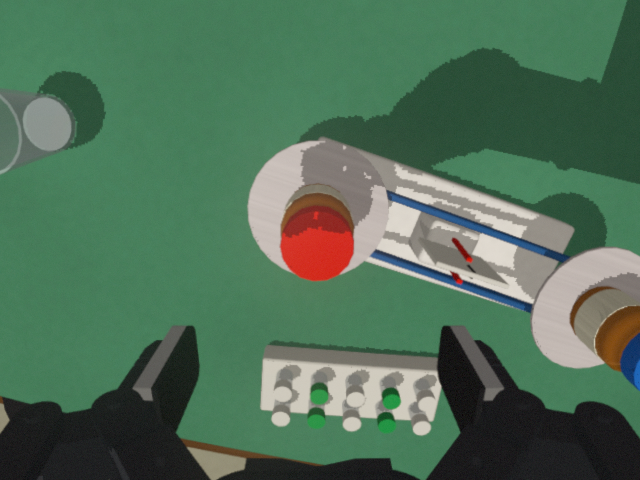

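After about 4 s the red pan is still fully down, with red at about 180 mm top height and blue at about 203 mm. Red is therefore the heavier jar, and it is centred in the wrist view at (317,245). I'll grip it.

Call:
play_rows:
  motion: [100,0,-0.1,-5,0,0,0,100,0,-0.1,-9,0,0,0,100,0,-0.1,-12,0,0,0,100,0,-0.1,-12.1,0,0,0,60,0,-0.1,-12.1,0,0,0]

```text
clock: 18.0
position: [599.8, -124.8, 133.6]
ee_rot: [-0.113, 0.994, -0.0, 0.001]
contact_force: [0.5, -0.2, 0.8]
gripper_width: 69.6
```

Call:
play_rows:
  motion: [30,0,0,0,0,0,0,30,0,0,0,0,0,0,30,0,0,0,0,0,0,30,0,0,0,0,0,0]

```text
clock: 18.5
position: [599.9, -124.6, 134.3]
ee_rot: [-0.113, 0.994, -0.0, 0.002]
contact_force: [-0.6, 1.6, 6.8]
gripper_width: 43.1
```

Call:
play_rows:
  motion: [30,0,0,1,0,0,0,30,0,0,2,0,0,0,30,0,0,4,0,0,0,30,0,0,7,0,0,0,30,-4,0,9,0,0,0]

```text
clock: 19.12
position: [560.3, -124.6, 223.0]
ee_rot: [-0.113, 0.994, -0.0, 0.001]
contact_force: [-0.6, 0.2, -1.5]
gripper_width: 43.1
```

Run:
```python
from h import *
s=arm.read_state(); print(s["position"],s["gripper_width"],s["contact_force"])
p,d=arm.get_image("scene"); c=arm.camera_info("scene"); a=cv2.resize(p[150:320,180:430,::-1],(600,408))
cv2.imwrite("pics/s10.png",a)
```

```text
[ 560.31786329 -124.62049766  222.99486731] 43.053656015740096 [-0.58544934  0.21631749 -1.49473008]
```

View pics/s10.png

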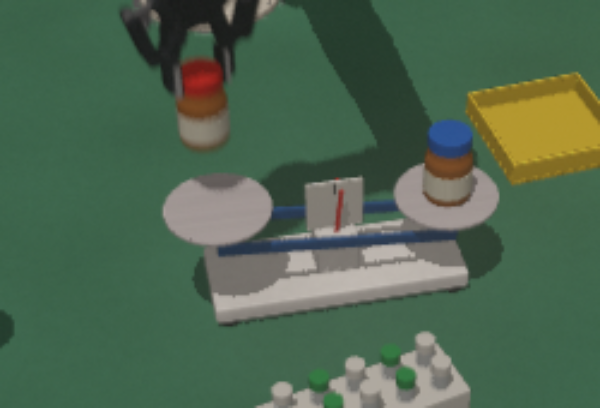

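The red jar is lifted and the blue one stays on its sinking pan. On to the tray.

Call:
play_rows:
  motion: [30,-5,3,0,0,0,0,30,-9,8,0,0,0,0,30,-11.3,14,0,0,0,0,30,-11.3,20,0,0,0,0,30,-11.3,25,0,0,0,0]

```text
clock: 19.8
position: [445.1, 127.3, 223.0]
ee_rot: [-0.113, 0.994, 0.0, 0.001]
contact_force: [0.8, 0.2, -1.4]
gripper_width: 42.9
```

Call:
play_rows:
  motion: [30,0,5,0,0,0,0,30,0,10,0,0,0,0,30,0,15,-2,0,0,0,30,0,18,-5,0,0,0,30,0,18.8,-8,0,0,0]

```text
clock: 20.42
position: [445.6, 315.4, 141.3]
ee_rot: [-0.114, 0.994, 0.0, 0.0]
contact_force: [0.0, -0.8, -1.5]
gripper_width: 42.9
```

Run:
```python
from h import *
s=arm.read_state(); print(s["position"],s["gripper_width"],s["contact_force"],s["joint_vel"].round(2))
p,d=arm.get_image("scene"); c=arm.camera_info("scene"); cv2.imwrite("pics/s11.png",p[:,:,::-1])
```

```text
[445.59398833 315.35715078 141.30757133] 42.87855377989464 [ 0.02246493 -0.75214608 -1.54764332] [ 0.06  0.28 -0.27 -0.    0.53 -0.07]
```

View pics/s11.png

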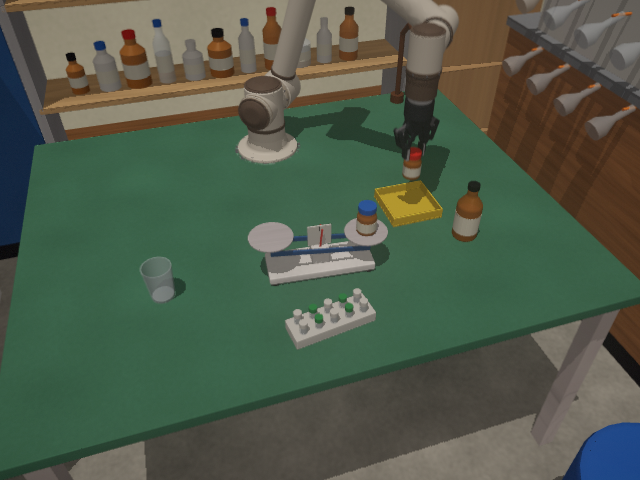

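The red jar is above the tray (jar at (412,165), tray at (408,203)).

Call:
play_rows:
  motion: [30,0,0,-3,0,0,0,30,0,0,-6,0,0,0,30,0,0,-8.5,0,0,0,30,0,0,-9.3,0,0,0,30,0,0,-9.5,0,0,0]

```text
clock: 21.1
position: [446.2, 313.5, 47.7]
ee_rot: [-0.113, 0.994, 0.0, 0.0]
contact_force: [-0.4, 0.3, -1.5]
gripper_width: 43.0
```

Call:
play_rows:
  motion: [30,0,0,-0.2,0,0,0,30,0,0,-0.4,0,0,0,30,0,0,-0.5,0,0,0,30,0,0,-0.5,0,0,0]

```text
clock: 21.6
position: [445.8, 313.4, 42.3]
ee_rot: [-0.113, 0.994, 0.0, 0.0]
contact_force: [-0.1, -0.2, -2.7]
gripper_width: 43.2
```

Call:
play_rows:
  motion: [30,0,0,-0.2,0,0,0,30,0,0,-0.3,0,0,0,30,0,0,-0.3,0,0,0]

```text
clock: 21.98
position: [446.3, 313.7, 40.4]
ee_rot: [-0.113, 0.994, 0.0, 0.001]
contact_force: [-0.7, -0.5, 5.5]
gripper_width: 43.2
```

The force of +5.5 N shows the jar is on the floor. Releasing and retreating straight up.

Call:
play_rows:
  motion: [75,0,0,0.1,0,0,0,100,0,0,0.1,0,0,0,100,0,0,0.1,0,0,0,100,0,0,0.1,0,0,0,100,0,0,0.1,0,0,0]

```text
clock: 22.6
position: [445.8, 313.4, 40.1]
ee_rot: [-0.113, 0.994, -0.0, -0.0]
contact_force: [0.2, 0.9, -0.3]
gripper_width: 85.6
```

Call:
play_rows:
  motion: [100,0,0,3,0,0,0,100,0,0,7,0,0,0,100,0,0,12,0,0,0,100,0,-3,17,0,0,0,100,-3,-8,20,0,0,0]

```text
clock: 23.22
position: [418.6, 236.4, 241.2]
ee_rot: [-0.113, 0.994, 0.001, 0.002]
contact_force: [0.0, -0.3, 0.4]
gripper_width: 85.4
```

Call:
play_rows:
  motion: [100,-2,-5,0,0,0,0,100,-3,-10,0,0,0,0,100,-3,-15,0,0,0,0,100,-3,-20,0,0,0,0,100,-3,-25,0,0,0,0]

```text
clock: 23.85
position: [386.8, -15.8, 239.1]
ee_rot: [-0.113, 0.994, 0.0, 0.001]
contact_force: [1.7, -0.4, -0.3]
gripper_width: 85.2
```

Call:
play_rows:
  motion: [100,0,0,0,0,0,0,100,0,0,0,0,0,0,100,0,0,0,0,0,0,100,0,0,0,0,0,0,100,0,0,0,0,0,0]

```text
clock: 24.48
position: [387.2, -13.6, 238.7]
ee_rot: [-0.113, 0.994, -0.0, -0.0]
contact_force: [-0.6, -0.3, -0.5]
gripper_width: 85.2
```

Run:
```python
from h import *
s=arm.read_state(); print(s["clock"],s["position"],s["gripper_width"],s["contact_force"])
p,d=arm.get_image("scene"); c=arm.camera_info("scene"); cv2.imwrite("pics/s12.png",cv2.resize(p[120:360,120:500,::-1],(760,480)))
p,d=arm.get_image("top"); c=arm.camera_info("top"); cv2.imwrite("pics/t12.png",p[:,:,::-1])
for n in("jar_red","jar_blue","reagent_bottle","beaker","vial_rack"):
  for q in arm.outline_of(n,"top")[:1]:
    P=cloud(c,d,q["mask"]); P=P[P[:,2]<230]; zt=np.percentile(P[:,2],96); Q=P[P[:,2]>zt-8]
    print(n,q["confidence"],zt.round(1),Q.mean(0).round(1))
```

```text
24.475 [387.24787747 -13.63762637 238.70722451] 85.17148101506841 [-0.59553788 -0.25845185 -0.4842983 ]
jar_blue 0.62 63.6 [804.9 -39.3  61.5]
reagent_bottle 0.88 170.6 [610.1 409.8 169.3]
beaker 0.75 95.7 [ 591.8 -398.5   93.4]
vial_rack 0.85 63.6 [804.9 -39.3  61.5]
```

View pics/s12.png

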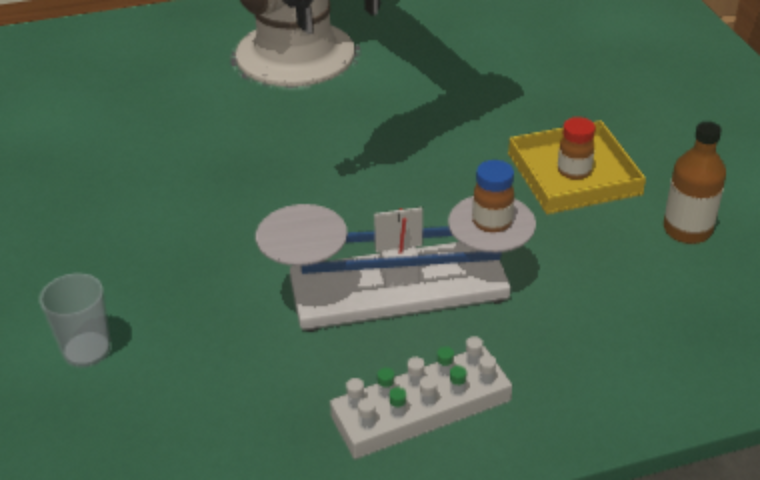

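View pics/t12.png

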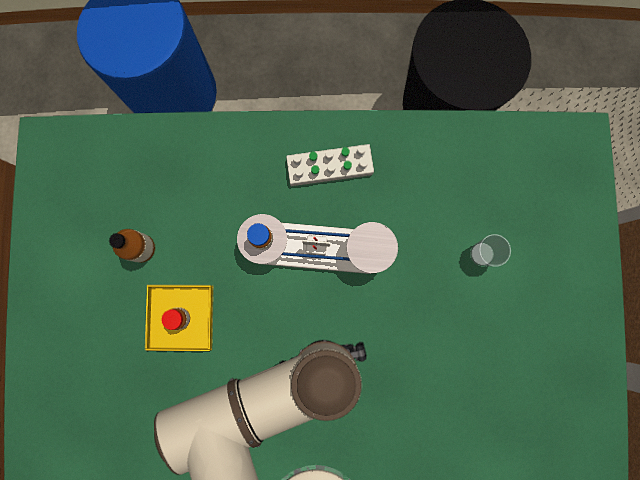

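The red jar stands upright in the tray (cap at (174,319) in the top view). The blue jar stands on the left pan (cap at (258,235)), the bystanders haven't moved, and the arm is clear. The networks missed the red jar in this picture and mistook the rack for the blue one, so I'm going by the picture itself.

Run:
```python
from h import *
p,d=arm.get_image("top"); c=arm.camera_info("top")
for n,(u,v) in {"red":(174,319),"blue":(258,235)}.items():
    print(n,at_d(c,(u,v),float(np.median(d[v-3:v+4,u-3:u+4]))).round(1))
print(arm.job_done())
```

```text
red [445.4 307.1  83.6]
blue [618.1 113.3 177. ]
the job is handed in; nothing more can be done
None
```

I weighed the two jars and red was the heavier. The red jar now stands in the yellow tray and the blue one is still on the left pan. I handed the job in at about 24.5 s; no verdict is reported.

- **Weighing:** I stood red on the right pan and blue on the left, and let go of both. The right pan was still fully down about 4 s later. The wrist force was about 1.9 N holding red and 1.6 N holding blue, which agreed. When I lifted red off the pan later it read only about 1.5 N, so the wrist readings are noisy and I went by the balance.
- **Red jar:** in the last check it stood upright, with its cap at (445, 307, 84) mm. That is within about 7 mm of the tray's centre.
- **Blue jar:** it stood upright, with its cap at (618, 113, 177) mm. That is about 3 mm from the left pan's centre, and the pan is down.
- **Bystanders:** the bottle, beaker and rack measured within 2 mm of where they started. The arm was clear of everything.

In the final top view the networks failed to find the red jar and mistook the vial rack for the blue one. I took the final jar positions from the picture and its depth readings instead.

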